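# Set the stock tags on the art-room supply board

## Robot

A 6-joint arm with a two-finger parallel gripper is mounted at the origin on the work surface. World frame = base frame: x ahead of the robot, y to its left, z up, the work surface at z = 0. Lengths are in m, angles in rad, forces in N, time in s.
With the tool pointing down it reaches from about 0.35 to 0.975 m from the base axis. Payload 4.9 kg.
Tool frame: the origin (TCP) lies at the very end of the fingers, on their centre line; the grasp point (between the pads) lies 19 mm behind it (manip.tcp_to_grasp is the distance from the TCP to the grasp point, in m); z points along the fingers, y is the direction in which the jaws open and shut (so a half turn about z gives the same grasp; the last joint's range is limited). The gripper opens to 85 mm and grips with 20 to 120 N. Pads are 22 mm wide; open, the fingers measure 114 mm over their backs; the gripper's body (76 mm by 85 mm) begins 54 mm behind the grasp point. The pads swing forward as they close: fully open they stand 13 mm farther back than shut.
Start: joints at [1.136, 0.053, 1.613, -0, 1.476, -0.119], TCP at [0.194, 0.594, 0.231] pointing down, gripper open.
Joint ranges: [-3.01, 3.01], [-1.01, 2.22], [0.06, 2.58], [-1.02, 4.17], [0.09, 2.62], [-3.14, 3.14]. Speed limits (rad/s): [2.57, 2.57, 3.14, 3.14, 3.14, 3.14].

## Interface

Orientations are given as a unit quaternion [w, x, y, z].
In Python, from plant import sensors, cams, job, finder, manip gives the robot as it stands.
- The arm moves only by the shell command python3 -m pendant 'ROWS'. ROWS is JSON, a list of rows, each an object of numbers: "wx", "wy", "wz": the turn, a rotation vector about the tool's x, y, z in degrees; "dx", "dy", "dz": the shift along the tool's x, y, z in m; "hand": the gripper's target within -1 to 1 (fully open at 1, half-way at 0, shut at -1). A call has 1 to 20 rows; each row is the pose to reach, as a shift and turn from the pose commanded when the call began, along the tool's axes at that moment; what a row does not reach only later rows make up. A row lasts 1/12 s, in which the tool goes at most 41.7 mm and 7.16 degrees, less where a joint would pass 70% of its speed; a pose out of reach is approached as far as the arm can. A call with a gripper value outside its range is refused whole. The fingers move at their own pace and stop on an object; the grip force is fixed at half the most. Time passes only in rows, so rows that repeat a pose let the fingers close. It gives the time, the measured TCP pose, the force and the opening at its end, in the units of the state.
- sensors.state(): the state, without advancing time (a new reading comes with each control period).
- cams.grab_frame(name): name is "scene" or "top" or "wrist"; returns (picture, depth): 420x560x3 uint8, red, green, blue; 420x560 float32, m along the optical axis (not along the pixel's ray), 0 where there is no reading.
- cams.calibration(name): a dict with "fov_y" (degrees; the focal length in pixels is half the picture's height over the tangent of half this angle, whatever the lens; pixels are square), "cx", "cy" (the principal point, pixels), "pose" (4x4, takes a point from camera to world coordinates); the wrist camera has in their place "hand_eye" (4x4, takes a point from camera to tool coordinates, whose origin is the TCP and whose axes are the flange's). Camera axes: x right, y down, z forward; pixel columns grow to the right and rows downward; lengths in m; the calibration is good to about 2 mm. The wrist camera is an equidistant fisheye: a pixel r from the principal point sees the ray r / f radians off the axis. A picture is of the moment at which its call begins: read the wrist's pose just before it. calibration takes no time and is no camera call.
- job.job_done(): hands the job in, once; it reports no verdict.
Trained networks look in the newest picture that a camera, given by its name, has taken for a name from the list of things; names that differ only in an ending like _2 or _b are one class to them, and where a whole thing is asked for, a point or a joint stands for the part that bears it (a point fixed in the world has none). Each returns a list of dicts, best first, with "score" (0 to 1); they miss things now and then, are a little off and sometimes report something else, mostly with a low value. They report only what shows in the picture. A call takes as long as a camera call. They do not tell look-alikes from the thing itself.
- finder.look_for(camera, thing): "position" ([x, y, z] in m, in world coordinates, good to about 4 mm: the middle of the surface that is visible of it).
The state is a dict: "time": time; "joint_pos": joint angles; "joint_vel": joint speeds; "joint_efforts": joint torques, N m; "tool_pos": TCP position; "tool_rot": TCP orientation; "contact_force": force on the tool from outside, world axes, zero at the start; "ft_torque": the same for the moment, N m; "gripper_width": opening from 0.0 (shut) to 1.0 (fully open).
Only numpy, scipy, OpenCV 4.12 (cv2) and the standard library are available. Lean on these libraries where they do the work, as an engineer would, in place of code of your own. Each camera call takes 0.05 s, during which the arm holds its last target. There are 200 camera calls.

## Task

Set the four hinged wooden tags on the supply board so that only the full bins show the face with the round disc: push tags over with a fingertip until each tag in front of a full bin leans right back towards its bin (disc face up), and each tag in front of a bin that is empty or nearly empty leans right forward, away from its bin (bar face up). Tags that are already right can stay. Leave the bins and the things lying around where they are.

Things in the scene. Friction and masses are not known exactly. Their poses are not given: they have to be found in the camera images.
- board: fixed flat plywood board on the table, 10 mm thick, 250 (x) by 420 mm (y). Origin on the table under the middle of the tag row; +x from the tags to the bins, away from the robot; +y along the row to the robot's left; z up. Tags stand at x = 0, y = +-47.5 and +-142.5 mm, each one's bin straight behind it at x = 152.5 mm. Which tag and bin is at which place varies
- hinge_a (a point): middle of the hinge of tag a, 32 mm above the table, fixed; axes as the board's (x to the bin behind it, y along the hinge, z up). It sits in an aluminium bracket 36 (x) by 64 mm (y) whose ears reach 12 mm above the hinge; two thin rest bars along y, 11 mm either side of the hinge, have their tops 10.5 mm above it
- tag_a (a joint): hinge angle of tag a: 0 upright; positive: leans to its bin, disc face up; negative: leans to the robot, bar face up. Stops on its rests at +0.6 and -0.6 rad (top edge then 33 mm to that side of the hinge, 48 mm above it). Swings freely with slight friction; pushed past upright it falls over by its own weight
- top_a (a point): middle of the top edge of tag a, moves with it; z from hinge to top, y along the hinge. The tag is a plywood plate 50 mm wide, 4 mm thick, top edge 58 mm from the hinge axis, about 50 g. One face has a flat round disc 28 mm across (full), the other a single bar 10 by 38 mm (refill), both of the same dark wood
- hinge_b (a point): middle of the hinge of tag b, 32 mm above the table, fixed; axes as the board's (x to the bin behind it, y along the hinge, z up). It sits in an aluminium bracket 36 (x) by 64 mm (y) whose ears reach 12 mm above the hinge; two thin rest bars along y, 11 mm either side of the hinge, have their tops 10.5 mm above it
- tag_b (a joint): hinge angle of tag b: 0 upright; positive: leans to its bin, disc face up; negative: leans to the robot, bar face up. Stops on its rests at +0.6 and -0.6 rad (top edge then 33 mm to that side of the hinge, 48 mm above it). Swings freely with slight friction; pushed past upright it falls over by its own weight
- top_b (a point): middle of the top edge of tag b, moves with it; z from hinge to top, y along the hinge. The tag is a plywood plate 50 mm wide, 4 mm thick, top edge 58 mm from the hinge axis, about 50 g. One face has a flat round disc 28 mm across (full), the other a single bar 10 by 38 mm (refill), both of the same dark wood
- hinge_c (a point): middle of the hinge of tag c, 32 mm above the table, fixed; axes as the board's (x to the bin behind it, y along the hinge, z up). It sits in an aluminium bracket 36 (x) by 64 mm (y) whose ears reach 12 mm above the hinge; two thin rest bars along y, 11 mm either side of the hinge, have their tops 10.5 mm above it
- tag_c (a joint): hinge angle of tag c: 0 upright; positive: leans to its bin, disc face up; negative: leans to the robot, bar face up. Stops on its rests at +0.6 and -0.6 rad (top edge then 33 mm to that side of the hinge, 48 mm above it). Swings freely with slight friction; pushed past upright it falls over by its own weight
- top_c (a point): middle of the top edge of tag c, moves with it; z from hinge to top, y along the hinge. The tag is a plywood plate 50 mm wide, 4 mm thick, top edge 58 mm from the hinge axis, about 50 g. One face has a flat round disc 28 mm across (full), the other a single bar 10 by 38 mm (refill), both of the same dark wood
- hinge_d (a point): middle of the hinge of tag d, 32 mm above the table, fixed; axes as the board's (x to the bin behind it, y along the hinge, z up). It sits in an aluminium bracket 36 (x) by 64 mm (y) whose ears reach 12 mm above the hinge; two thin rest bars along y, 11 mm either side of the hinge, have their tops 10.5 mm above it
- tag_d (a joint): hinge angle of tag d: 0 upright; positive: leans to its bin, disc face up; negative: leans to the robot, bar face up. Stops on its rests at +0.6 and -0.6 rad (top edge then 33 mm to that side of the hinge, 48 mm above it). Swings freely with slight friction; pushed past upright it falls over by its own weight
- top_d (a point): middle of the top edge of tag d, moves with it; z from hinge to top, y along the hinge. The tag is a plywood plate 50 mm wide, 4 mm thick, top edge 58 mm from the hinge axis, about 50 g. One face has a flat round disc 28 mm across (full), the other a single bar 10 by 38 mm (refill), both of the same dark wood
- bin_erasers: a FULL bin: a loose open plywood box 75 mm (x) by 78 mm (y) by 42 mm high, origin at the centre of its underside, axes as the board's, packed over the brim with white erasers (contents up to 51 mm above its underside)
- bin_dowels: a FULL bin: a loose open plywood box 75 mm (x) by 78 mm (y) by 42 mm high, origin at the centre of its underside, axes as the board's, packed over the brim with upright round wooden dowel stubs (contents up to 58 mm above its underside)
- bin_bare: a bin that is NOT full: a loose open plywood box 75 mm (x) by 78 mm (y) by 42 mm high, origin at the centre of its underside, axes as the board's, empty
- bin_last: a bin that is NOT full: a loose open plywood box 75 mm (x) by 78 mm (y) by 42 mm high, origin at the centre of its underside, axes as the board's, with one last eraser on its floor
- tape_roll: bystander: a loose roll of masking tape lying flat, 90 mm across, 24 mm high, on the table beside the board; origin at the centre of its underside
- paper_cup: bystander: a loose paper cup, 74 mm across the rim, 86 mm high, with thin sticks up to about 145 mm high, beside the board; origin at the centre of its underside
- spray_can: bystander: a loose spray can 52 mm across, 150 mm high, standing beside the board; origin at the centre of its underside
- eraser: bystander: a loose eraser 22 by 48 mm, 14 mm high, lying on the table in front of the board, 85 to 100 mm from the tag row; origin at the centre of its underside
There are look-alikes about, which are no part of the job. Leave any green look-alike of the bin_dowels alone.

How it is judged:
By the outcome, as a careful person would: the job done as asked, in the order asked, and still so for the second after the job is handed in, with the robot touching nothing.
It also fails if it takes over 58 s, if anything falls off the work surface, if the arm or the gripper's body presses on something with over 40 N, if the wrist force passes 120 N, or if a joint passes its speed limit or range.

## Working session

There is one attempt and no reset: what is moved stays moved. The work goes in short steps, Python scripts to look and compute and a shell command to move; the robot and the scene stay as the last step left them, time stands still between calls to the robot, and variables do not carry over. Pictures are saved under pics/ and viewed, about 8 in all and at most 12, crops included, and the job is handed in when it is done.

```bash
mkdir -p pics
cat > h.py <<'E'
import numpy as np, cv2
from plant import sensors, cams, job, finder, manip
def grab(n,f=None):
    p,d=cams.grab_frame(n)
    if f: cv2.imwrite('pics/'+f,p[:,:,::-1])
    return p,d
def world(n,d,u,v):
    c=cams.calibration(n); f=210/np.tan(np.radians(c['fov_y'])/2); z=d[v,u]
    return (np.array(c['pose'])@[(u-c['cx'])*z/f,(v-c['cy'])*z/f,z,1])[:3]
E
python3 - <<'E'
from h import *
s=sensors.state(); print(s['tool_pos'],s['tool_rot'],s['time'])
for n in('scene','top'):
    p,d=grab(n,n+'1.png'); np.save(n+'d.npy',d)
    for t in ['board','tag_a','bin_erasers','bin_dowels','bin_bare','bin_last','tape_roll','paper_cup','spray_can','eraser']:
        print(n,t,[(np.round(x['position'],3).tolist(),round(x['score'],2)) for x in finder.look_for(n,t)[:5]])
E
```

```text
[0.1938498  0.59352686 0.23006206] [-2.81282146e-04  1.57249752e-01  9.87558333e-01 -9.87509615e-04] 0.0
scene board [([0.649, -0.016, 0.01], 0.71)]
scene tag_a [([0.567, -0.011, 0.054], 0.84), ([0.568, -0.108, 0.058], 0.75), ([0.609, -0.198, 0.065], 0.46)]
scene bin_erasers [([0.746, 0.006, 0.052], 0.75), ([0.75, -0.18, 0.056], 0.62)]
scene bin_dowels [([0.744, 0.003, 0.052], 0.92)]
scene bin_bare [([0.728, 0.078, 0.023], 0.96)]
scene bin_last [([0.739, -0.104, 0.028], 0.61)]
scene tape_roll [([0.53, 0.22, 0.022], 0.92), ([0.566, -0.009, 0.054], 0.53), ([0.636, -0.319, 0.086], 0.35)]
scene paper_cup [([0.638, -0.321, 0.084], 0.73), ([0.648, -0.016, 0.012], 0.72)]
scene spray_can [([0.674, 0.226, 0.116], 0.65), ([0.581, -0.014, 0.046], 0.55), ([0.612, -0.202, 0.065], 0.5)]
scene eraser [([0.488, -0.061, 0.017], 0.59)]
top board [([0.642, -0.055, 0.01], 0.81)]
top tag_a [([0.603, -0.205, 0.059], 0.91), ([0.592, 0.08, 0.057], 0.87), ([0.571, -0.112, 0.059], 0.57)]
top bin_erasers [([0.733, -0.19, 0.054], 0.89)]
top bin_dowels [([0.373, -0.022, 0.041], 0.71), ([0.724, -0.007, 0.051], 0.65)]
top bin_bare [([0.572, -0.111, 0.064], 0.7), ([0.734, 0.092, 0.016], 0.68)]
top bin_last [([0.743, -0.105, 0.029], 0.88)]
top tape_roll [([0.531, 0.218, 0.023], 0.83), ([0.625, -0.328, 0.083], 0.73), ([0.646, 0.212, 0.136], 0.16)]
top paper_cup [([0.627, -0.329, 0.084], 0.75), ([0.569, -0.109, 0.059], 0.48), ([0.725, -0.006, 0.054], 0.18)]
top spray_can [([0.639, -0.051, 0.012], 0.74), ([0.649, 0.207, 0.137], 0.65)]
top eraser [([0.482, -0.059, 0.009], 0.53)]
```

View pics/scene1.png

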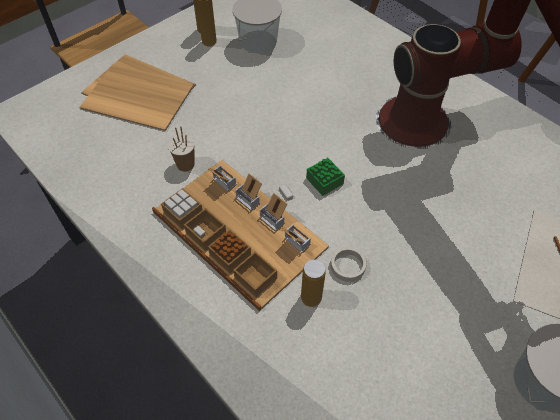

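View pics/top1.png

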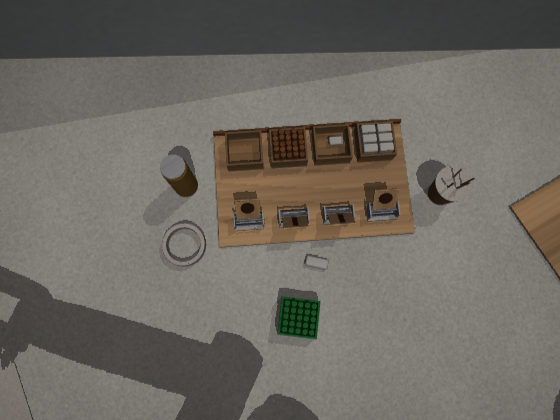

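The scene view shows the board at about (240,230). In the top view the bins from left to right are bare (243,150), dowels (288,145), one eraser (332,142) and erasers (377,138). The tags are at (248,210) disc/back, (293,217) bar/forward, (337,214) bar/forward and (383,205) disc/back. The green look-alike is at (300,318), and it is not part of the row. So the first two tags look wrong. I'll check with one close crop and measure.

Run:
```python
from h import *
p=cv2.imread('pics/top1.png'); d=np.load('topd.npy')
cv2.imwrite('pics/crop1.png',cv2.resize(p[115:250,210:415],None,fx=3.9,fy=3.9,interpolation=cv2.INTER_CUBIC))
for u,v in [(218,243),(411,231),(217,150),(243,223)]: print('board',u,v,world('top',d,u,v).round(3))
H,W=d.shape; vv,uu=np.mgrid[180:235,225:405]
P=np.array([world('top',d,u,v) for u,v in zip(uu.ravel(),vv.ravel())])
U=uu.ravel();np.save('P.npy',P)
for a,b in[(228,270),(272,313),(316,360),(362,404)]:
    m=(U>=a)&(U<b)&(P[:,2]>.045)&(P[:,2]<.1); Q=P[m]
    print(a,len(Q),Q.mean(0).round(3),np.percentile(Q,[2,98],axis=0).round(3).tolist(), 'top',Q[Q[:,2]>.073].mean(0).round(3))
```

```text
board 218 243 [0.533 0.146 0.001]
board 411 231 [ 0.548 -0.267  0.013]
board 217 150 [0.739 0.147 0.014]
board 243 223 [0.573 0.091 0.015]Traceback (most recent call last):
  File "<stdin>", line 6, in <module>
  File "h.py", line 8, in world
    c=cams.calibration(n); f=210/np.tan(np.radians(c['fov_y'])/2); z=d[v,u]
ValueError: time passes only in moves, steps and waits
```

View pics/crop1.png

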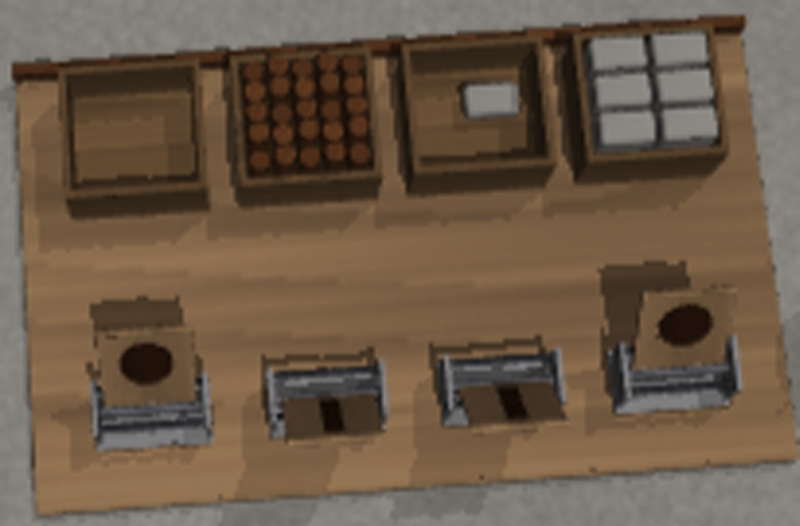

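The crop confirms it: the far left tag (150,365) shows its disc in front of the empty bin, so it must come forward. The next tag (333,415) shows its bar in front of the full dowel bin, so it must go back. The other two are right. Next I measure these two.

Run:
```python
from h import *
d=np.load('topd.npy'); c=cams.calibration('top'); f=210/np.tan(np.radians(c['fov_y'])/2)
vv,uu=np.mgrid[0:420,0:560]
X=np.stack([(uu-c['cx'])*d/f,(vv-c['cy'])*d/f,d,np.ones_like(d)],-1)@np.array(c['pose']).T
P=X[...,:3]
S=P[180:235]; U=uu[180:235]
for a,b in[(228,270),(272,313),(316,360),(362,404)]:
    m=(U>=a)&(U<b)&(S[...,2]>.045)&(S[...,2]<.1); Q=S[m]; T=Q[Q[:,2]>.07]
    print(a,len(Q),len(T),'all',Q.mean(0).round(3),np.percentile(Q,[2,98],axis=0).round(3).tolist(),'top',T.mean(0).round(3),T[:,2].max())
B=P[115:250,205:420]; m=(abs(B[...,2]-.01)<.006)
pts=B[m][:,:2].astype(np.float32); print(len(pts),cv2.minAreaRect(pts))
s=sensors.state(); from scipy.spatial.transform import Rotation as R
q=s['tool_rot']; print(R.from_quat([q[1],q[2],q[3],q[0]]).as_matrix().round(4))
```

```text
228 444 171 all [0.595 0.08  0.064] [[0.571, 0.05, 0.045], [0.61, 0.108, 0.083]] top [0.605 0.08  0.077] 0.08381286709795377
272 289 120 all [ 0.564 -0.016  0.065] [[0.549, -0.043, 0.045], [0.592, 0.014, 0.083]] top [ 0.554 -0.017  0.078] 0.08402630882941642
316 308 123 all [ 0.569 -0.111  0.065] [[0.553, -0.14, 0.045], [0.598, -0.08, 0.083]] top [ 0.558 -0.112  0.078] 0.08647133059179313
362 453 169 all [ 0.609 -0.204  0.064] [[0.58, -0.235, 0.045], [0.625, -0.176, 0.083]] top [ 0.619 -0.204  0.077] 0.0862644526925258
14718 ((0.6682665348052979, -0.06372503936290741), (0.4859510362148285, 0.306234210729599), 88.64730072021484)
[[-0.9506  0.3105 -0.    ]
 [ 0.3105  0.9506 -0.    ]
 [ 0.     -0.     -1.    ]]
```

Tag 1 has its hinge at about (0.577, 0.080) and needs a push towards the robot. Tag 2 has its hinge at about (0.582, -0.016) and needs a push away. The board's yaw is about +2.8°. First I go high above the gap behind tag 1, with the fingers shut.

```bash
python3 -m pendant '[{"dx":-0.587,"dy":-0.346,"wz":-20.9,"hand":-1},{"dx":-0.587,"dy":-0.346,"wz":-20.9,"hand":-1},{"dx":-0.587,"dy":-0.346,"wz":-20.9,"hand":-1},{"dx":-0.587,"dy":-0.346,"wz":-20.9,"hand":-1},{"dx":-0.587,"dy":-0.346,"wz":-20.9,"hand":-1},{"dx":-0.587,"dy":-0.346,"wz":-20.9,"hand":-1},{"dx":-0.587,"dy":-0.346,"wz":-20.9,"hand":-1},{"dx":-0.587,"dy":-0.346,"wz":-20.9,"hand":-1},{"dx":-0.587,"dy":-0.346,"wz":-20.9,"hand":-1},{"dx":-0.587,"dy":-0.346,"wz":-20.9,"hand":-1},{"dx":-0.587,"dy":-0.346,"wz":-20.9,"hand":-1},{"dx":-0.587,"dy":-0.346,"wz":-20.9,"hand":-1},{"dx":-0.587,"dy":-0.346,"wz":-20.9,"hand":-1},{"dx":-0.587,"dy":-0.346,"wz":-20.9,"hand":-1},{"dx":-0.587,"dy":-0.346,"wz":-20.9,"hand":-1},{"dx":-0.587,"dy":-0.346,"wz":-20.9,"hand":-1},{"dx":-0.587,"dy":-0.346,"wz":-20.9,"hand":-1},{"dx":-0.587,"dy":-0.346,"wz":-20.9,"hand":-1},{"dx":-0.587,"dy":-0.346,"wz":-20.9,"hand":-1},{"dx":-0.587,"dy":-0.346,"wz":-20.9,"hand":-1}]'
python3 - <<'E'
from h import *
grab('wrist','w1.png')
E
```

```text
invalid input
```

View pics/w1.png

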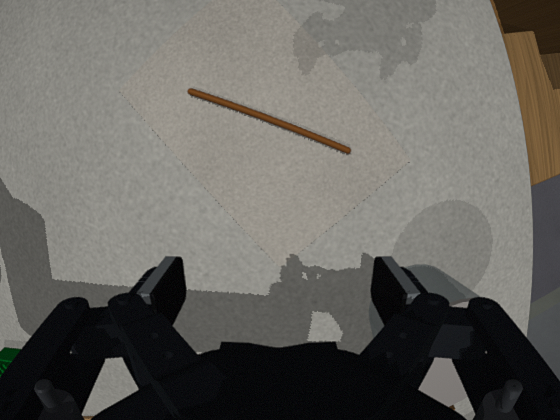

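The move was refused, so the wrist picture still shows the start pose, with the fingers open at (165,290) and (395,290). Maybe each row needs all its keys.

```bash
python3 -m pendant '[{"wx":0,"wy":0,"wz":0,"dx":0,"dy":0,"dz":0,"hand":-1}]'; python3 -m pendant -h | head -20
```

```text
time: 1.23
tool_pos: [0.1941, 0.5941, 0.2313]
tool_rot: [0.0, 0.157, 0.988, 0.0]
contact_force: [-0.4, 0.6, 0.5]
gripper_width: 0.882invalid input: not JSON, or not a number
```

```bash
python3 -m pendant '[{"wx":0,"wy":0,"wz":-20.9,"dx":-0.587,"dy":-0.346,"dz":0,"hand":-1},{"wx":0,"wy":0,"wz":-20.9,"dx":-0.587,"dy":-0.346,"dz":0,"hand":-1},{"wx":0,"wy":0,"wz":-20.9,"dx":-0.587,"dy":-0.346,"dz":0,"hand":-1},{"wx":0,"wy":0,"wz":-20.9,"dx":-0.587,"dy":-0.346,"dz":0,"hand":-1},{"wx":0,"wy":0,"wz":-20.9,"dx":-0.587,"dy":-0.346,"dz":0,"hand":-1},{"wx":0,"wy":0,"wz":-20.9,"dx":-0.587,"dy":-0.346,"dz":0,"hand":-1},{"wx":0,"wy":0,"wz":-20.9,"dx":-0.587,"dy":-0.346,"dz":0,"hand":-1},{"wx":0,"wy":0,"wz":-20.9,"dx":-0.587,"dy":-0.346,"dz":0,"hand":-1},{"wx":0,"wy":0,"wz":-20.9,"dx":-0.587,"dy":-0.346,"dz":0,"hand":-1},{"wx":0,"wy":0,"wz":-20.9,"dx":-0.587,"dy":-0.346,"dz":0,"hand":-1},{"wx":0,"wy":0,"wz":-20.9,"dx":-0.587,"dy":-0.346,"dz":0,"hand":-1},{"wx":0,"wy":0,"wz":-20.9,"dx":-0.587,"dy":-0.346,"dz":0,"hand":-1},{"wx":0,"wy":0,"wz":-20.9,"dx":-0.587,"dy":-0.346,"dz":0,"hand":-1},{"wx":0,"wy":0,"wz":-20.9,"dx":-0.587,"dy":-0.346,"dz":0,"hand":-1},{"wx":0,"wy":0,"wz":-20.9,"dx":-0.587,"dy":-0.346,"dz":0,"hand":-1},{"wx":0,"wy":0,"wz":-20.9,"dx":-0.587,"dy":-0.346,"dz":0,"hand":-1},{"wx":0,"wy":0,"wz":-20.9,"dx":-0.587,"dy":-0.346,"dz":0,"hand":-1},{"wx":0,"wy":0,"wz":-20.9,"dx":-0.587,"dy":-0.346,"dz":0,"hand":-1},{"wx":0,"wy":0,"wz":-20.9,"dx":-0.587,"dy":-0.346,"dz":0,"hand":-1},{"wx":0,"wy":0,"wz":-20.9,"dx":-0.587,"dy":-0.346,"dz":0,"hand":-1}]'
python3 - <<'E'
from h import *
grab('wrist','w2.png')
E
```

```text
time: 2.9
tool_pos: [0.6441, 0.0834, 0.2311]
tool_rot: [-0.0, -0.025, 1.0, 0.0]
contact_force: [1.0, 0.4, -0.1]
gripper_width: 0.003
```

View pics/w2.png

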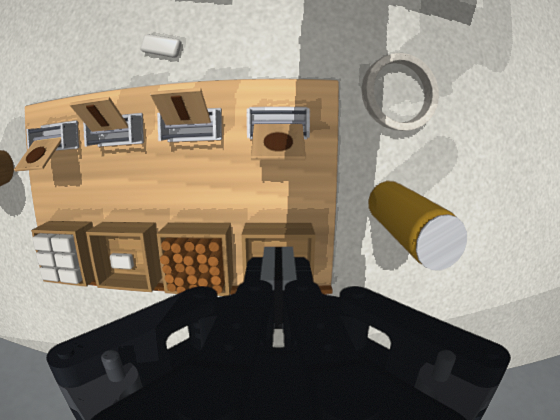

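The wrist view shows the disc tag at (280,140), the bare bin at (280,250) below the shut fingers at (280,265), and the can clear to the right at (420,230). Now I descend into the gap, shifted 10 mm away from the can.

```bash
python3 -m pendant '[{"wx":0,"wy":0,"wz":0,"dx":0,"dy":-0.01,"dz":0.03,"hand":-1},{"wx":0,"wy":0,"wz":0,"dx":0,"dy":-0.01,"dz":0.06,"hand":-1},{"wx":0,"wy":0,"wz":0,"dx":0,"dy":-0.01,"dz":0.09,"hand":-1},{"wx":0,"wy":0,"wz":0,"dx":0,"dy":-0.01,"dz":0.12,"hand":-1},{"wx":0,"wy":0,"wz":0,"dx":0,"dy":-0.01,"dz":0.145,"hand":-1},{"wx":0,"wy":0,"wz":0,"dx":0,"dy":-0.01,"dz":0.166,"hand":-1},{"wx":0,"wy":0,"wz":0,"dx":0,"dy":-0.01,"dz":0.166,"hand":-1}]'
python3 - <<'E'
from h import *
grab('wrist','w3.png')
E
```

```text
time: 3.53
tool_pos: [0.6403, 0.0743, 0.0596]
tool_rot: [-0.005, -0.025, 1.0, 0.0]
contact_force: [-1.6, -0.1, -1.5]
gripper_width: 0.004
```

View pics/w3.png

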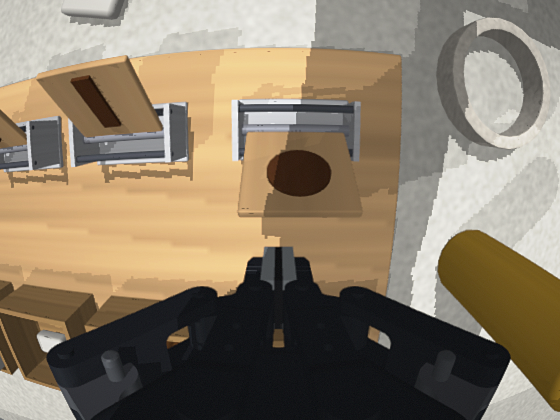

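The fingertip at (280,250) stands behind the tag's top edge at (300,213), clear of everything. Now I push towards the robot, then go up.

```bash
python3 -m pendant '[{"wx":0,"wy":0,"wz":0,"dx":0.01,"dy":0,"dz":0,"hand":-1},{"wx":0,"wy":0,"wz":0,"dx":0.02,"dy":0,"dz":0,"hand":-1},{"wx":0,"wy":0,"wz":0,"dx":0.03,"dy":0,"dz":0,"hand":-1},{"wx":0,"wy":0,"wz":0,"dx":0.04,"dy":0,"dz":0,"hand":-1},{"wx":0,"wy":0,"wz":0,"dx":0.05,"dy":0,"dz":0,"hand":-1},{"wx":0,"wy":0,"wz":0,"dx":0.06,"dy":0,"dz":0,"hand":-1},{"wx":0,"wy":0,"wz":0,"dx":0.07,"dy":0,"dz":0,"hand":-1},{"wx":0,"wy":0,"wz":0,"dx":0.07,"dy":0,"dz":0,"hand":-1},{"wx":0,"wy":0,"wz":0,"dx":0.07,"dy":0,"dz":0,"hand":-1},{"wx":0,"wy":0,"wz":0,"dx":0.07,"dy":0,"dz":0,"hand":-1}]'
python3 -m pendant '[{"wx":0,"wy":0,"wz":0,"dx":-0.01,"dy":0,"dz":-0.02,"hand":-1},{"wx":0,"wy":0,"wz":0,"dx":-0.01,"dy":0,"dz":-0.06,"hand":-1},{"wx":0,"wy":0,"wz":0,"dx":-0.01,"dy":0,"dz":-0.1,"hand":-1},{"wx":0,"wy":0,"wz":0,"dx":-0.01,"dy":0,"dz":-0.12,"hand":-1},{"wx":0,"wy":0,"wz":0,"dx":-0.01,"dy":0,"dz":-0.12,"hand":-1},{"wx":0,"wy":0,"wz":0,"dx":-0.01,"dy":0,"dz":-0.12,"hand":-1}]'
python3 - <<'E'
from h import *
grab('wrist','w4.png')
E
```

```text
time: 4.42
tool_pos: [0.5754, 0.0694, 0.0655]
tool_rot: [0.0, -0.024, 1.0, -0.0]
contact_force: [0.4, -0.4, -0.3]
gripper_width: 0.004
time: 4.92
tool_pos: [0.5867, 0.0699, 0.1875]
tool_rot: [0.002, -0.024, 1.0, -0.0]
contact_force: [-0.3, 0.2, 0.4]
gripper_width: 0.003
```

View pics/w4.png

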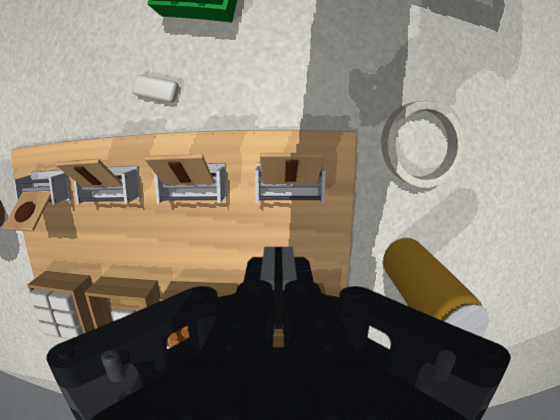

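Tag 1 at (292,170) now leans forward with its bar up. Next I go in front of tag 2, now at (180,170).

```bash
python3 -m pendant '[{"wx":0,"wy":0,"wz":0,"dx":0.024,"dy":-0.027,"dz":0,"hand":-1},{"wx":0,"wy":0,"wz":0,"dx":0.05,"dy":-0.055,"dz":0,"hand":-1},{"wx":0,"wy":0,"wz":0,"dx":0.077,"dy":-0.085,"dz":0,"hand":-1},{"wx":0,"wy":0,"wz":0,"dx":0.077,"dy":-0.085,"dz":0,"hand":-1},{"wx":0,"wy":0,"wz":0,"dx":0.077,"dy":-0.085,"dz":0,"hand":-1},{"wx":0,"wy":0,"wz":0,"dx":0.077,"dy":-0.085,"dz":0.03,"hand":-1},{"wx":0,"wy":0,"wz":0,"dx":0.077,"dy":-0.085,"dz":0.06,"hand":-1},{"wx":0,"wy":0,"wz":0,"dx":0.077,"dy":-0.085,"dz":0.09,"hand":-1},{"wx":0,"wy":0,"wz":0,"dx":0.077,"dy":-0.085,"dz":0.11,"hand":-1},{"wx":0,"wy":0,"wz":0,"dx":0.077,"dy":-0.085,"dz":0.122,"hand":-1},{"wx":0,"wy":0,"wz":0,"dx":0.077,"dy":-0.085,"dz":0.122,"hand":-1},{"wx":0,"wy":0,"wz":0,"dx":0.077,"dy":-0.085,"dz":0.122,"hand":-1}]'
```

```text
time: 5.97
tool_pos: [0.5123, -0.0182, 0.0627]
tool_rot: [-0.001, -0.025, 1.0, 0.0]
contact_force: [0.4, -0.3, 0.8]
gripper_width: -0.003
```

```bash
python3 -m pendant '[{"wx":0,"wy":0,"wz":0,"dx":-0.01,"dy":0,"dz":0,"hand":-1},{"wx":0,"wy":0,"wz":0,"dx":-0.02,"dy":0,"dz":0,"hand":-1},{"wx":0,"wy":0,"wz":0,"dx":-0.03,"dy":0,"dz":0,"hand":-1},{"wx":0,"wy":0,"wz":0,"dx":-0.04,"dy":0,"dz":0,"hand":-1},{"wx":0,"wy":0,"wz":0,"dx":-0.05,"dy":0,"dz":0,"hand":-1},{"wx":0,"wy":0,"wz":0,"dx":-0.06,"dy":0,"dz":0,"hand":-1},{"wx":0,"wy":0,"wz":0,"dx":-0.073,"dy":0,"dz":0,"hand":-1},{"wx":0,"wy":0,"wz":0,"dx":-0.073,"dy":0,"dz":0,"hand":-1},{"wx":0,"wy":0,"wz":0,"dx":-0.073,"dy":0,"dz":0,"hand":-1},{"wx":0,"wy":0,"wz":0,"dx":-0.073,"dy":0,"dz":0,"hand":-1}]'
python3 -m pendant '[{"wx":0,"wy":0,"wz":0,"dx":0.01,"dy":0,"dz":-0.02,"hand":-1},{"wx":0,"wy":0,"wz":0,"dx":0.02,"dy":0,"dz":-0.06,"hand":-1},{"wx":0,"wy":0,"wz":0,"dx":0.03,"dy":0,"dz":-0.1,"hand":-1},{"wx":0,"wy":0,"wz":0,"dx":0.06,"dy":0,"dz":-0.14,"hand":-1},{"wx":0,"wy":0,"wz":0,"dx":0.1,"dy":0,"dz":-0.17,"hand":-1},{"wx":0,"wy":0,"wz":0,"dx":0.14,"dy":0,"dz":-0.19,"hand":-1},{"wx":0,"wy":0,"wz":0,"dx":0.17,"dy":0,"dz":-0.2,"hand":-1},{"wx":0,"wy":0,"wz":0,"dx":0.17,"dy":0,"dz":-0.2,"hand":-1},{"wx":0,"wy":0,"wz":0,"dx":0.17,"dy":0,"dz":-0.2,"hand":-1}]'
python3 - <<'E'
from h import *
p,d=grab('top'); cv2.imwrite('pics/top2.png',p[100:350,150:480,::-1].repeat(2,0).repeat(2,1))
a=cv2.imread('pics/top1.png')[:,:,::-1]; c=cams.calibration('top'); f=210/np.tan(np.radians(c['fov_y'])/2)
vv,uu=np.mgrid[0:420,0:560]
S=(np.stack([(uu-c['cx'])*d/f,(vv-c['cy'])*d/f,d,np.ones_like(d)],-1)@np.array(c['pose']).T)[180:235]; U=uu[180:235]
for q,b in[(228,270),(272,313),(316,360),(362,404)]:
    m=(U>=q)&(U<b)&(S[...,2]>.07)&(S[...,2]<.1); print(q,S[m].mean(0).round(3)[:3])
E
```

```text
time: 6.8
tool_pos: [0.585, -0.0151, 0.063]
tool_rot: [-0.0, -0.024, 1.0, 0.0]
contact_force: [-0.6, -0.0, 0.6]
gripper_width: -0.002
time: 7.55
tool_pos: [0.4146, -0.0236, 0.2654]
tool_rot: [0.003, -0.024, 1.0, -0.001]
contact_force: [0.7, 0.7, 0.3]
gripper_width: 0.002
228 [0.549 0.078 0.078]
272 [ 0.61  -0.014  0.077]
316 [ 0.559 -0.112  0.078]
362 [ 0.619 -0.203  0.077]
```

View pics/top2.png

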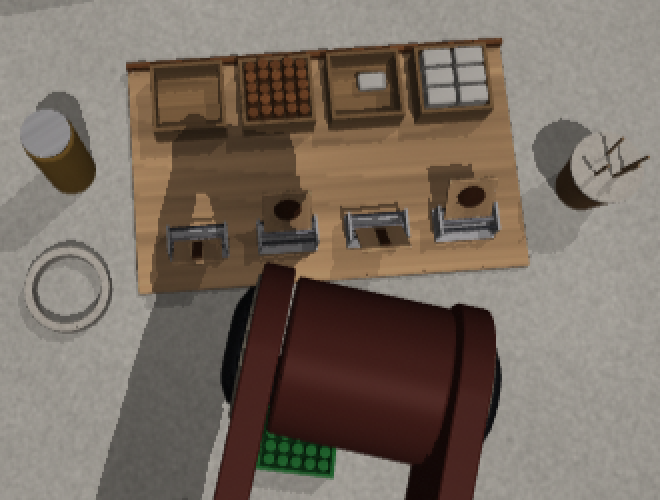

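The top view shows bar (198,248), disc (287,210), bar (383,236) and disc (470,197), which matches bare, dowels, last eraser and erasers. The depth agrees, and nothing it shows has moved. I'm handing in.

```bash
python3 -c "from plant import job; print(job.job_done())"
```

```text
the job is handed in; nothing more can be done
None
```

All four tags are now set as asked, and the job was handed in at about 7.6 s. Only two tags needed moving. I pushed the tag in front of the empty bin forward so its bar shows, and the tag in front of the dowel bin back so its disc shows. The tags at the one-eraser bin (bar) and the full eraser bin (disc) were already right, so I left them.

- **Final check:** the last top picture shows bar, disc, bar, disc from left to right. In the depth data, the two pushed tags now sit about as far forward or back as the two that were already right. No force reading taken after a move was more than about 2 N.
- **Other objects:** the bins, spray can, tape roll and cup looked unmoved. The arm hid the loose eraser and part of the green look-alike in that last picture. I did not check those two again, but the fingers stayed well above the loose eraser and never went down near the green one.
- **One hiccup:** the first move command was refused because its rows lacked some values; the arm did not move, and I sent it again with all of them.

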